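Put the sharpening stones away in their cradle

ROBOT

A 6-joint arm with a two-finger parallel gripper is mounted at the origin on the work surface. World frame = base frame: x ahead of the robot, y to its left, z up, the work surface at z = 0. Lengths are in m, angles in degrees, forces in N, time in s.
With the tool pointing down it reaches from about 0.4 to 0.825 m from the base axis. Payload 7 kg.
Tool frame: the origin (TCP) lies between the finger pads; the fingertips stand 19 mm ahead of it and the grasp point (between the pads) is the TCP; z points along the fingers, y is the line along which they close (so a half turn about z gives the same grasp; the last joint's range is limited). The gripper opens to 88 mm and grips with 3 to 60 N. Pads are 19 mm wide; open, the fingers measure 130 mm over their backs; the gripper's body (78 mm by 193 mm) begins 47 mm behind the grasp point.
Start: joints at [-49.154, 20.546, 0.682, 0, -70.136, -16.507], TCP at [0.278, -0.615, 0.219] pointing down, gripper open.
Joint ranges: [-176.03, 176.03], [-82.01, 121.73], [-58.28, 71.71], [-173.87, 95.51], [-174.79, -0.11], [-173.66, 173.66]. Speed limits (degrees/s): [136.94, 136.94, 172.46, 180, 180, 180].

INTERFACE

Orientations are given as [roll, pitch, yaw] about the fixed x, y, z axes, in that order (R = Rz(yaw) Ry(pitch) Rx(roll)).
In Python, from plant import r gives the robot as it stands. The module is installed in compiled form; this text tells all that it offers.
- The arm moves only by the shell command python3 -m pendant 'ROWS' [OPENING] [FORCE]. ROWS is JSON, a list of rows, each a list of 6 numbers: the shift along the tool's x, y, z in mm, then the turn, a rotation vector about the tool's x, y, z in rad. In form: [[tx, ty, tz, wx, wy, wz], ...]. A call has 1 to 20 rows; each row is the pose to reach, as a shift and turn from the pose commanded when the call began, along the tool's axes at that moment; what a row does not reach only later rows make up. A row lasts 1/8 s, in which the tool goes at most 62.5 mm and 10.7 degrees, less where a joint would pass 70% of its speed; a pose out of reach is approached as far as the arm can. A call with a gripper value outside its range is refused whole. OPENING is the finger opening in mm, from 0 to 87.6, set as the call begins (- or left out, the last holds). The fingers move at their own pace and stop on an object; FORCE is the grip in N (left out, the last holds). Time passes only in rows, so rows that repeat a pose let the fingers close. It gives the time, the measured TCP pose, the force, the opening and the grip force at its end, in the units of the state.
- r.get_state(): the state, without advancing time (a new reading comes with each control period).
- r.capture(name): name is "scene" or "side" or "wrist"; returns the picture (400x640x3 uint8, red, green, blue); there is no depth.
- r.camera_params(name): a dict with "mtx" (3x3 intrinsics, pixels), "rvec" (rotation vector, rad) and "tvec" (3), from world to camera coordinates, as OpenCV has them; the wrist camera has in their place "mount" (4x4, takes a point from camera to tool coordinates, whose origin is the TCP and whose axes are the flange's). Camera axes: x right, y down, z forward; pixel columns grow to the right and rows downward; lengths in m; the calibration is good to about 2 mm. A picture is of the moment at which its call begins: read the wrist's pose just before it. camera_params takes no time and is no camera call.
- r.close_job(): hands the job in; it is judged then, once.
The state is a dict: "time_s": time; "joints": joint angles; "qd": joint speeds; "joint_torque": joint torques, N m; "tcp_pos": TCP position; "eef_rot": TCP orientation; "contact_force": force on the tool from outside, world axes, zero at the start; "moment": the same for the moment, N m; "gripper_width": finger opening in m; "gripper_force": force on a finger pad.
Only numpy, scipy, OpenCV 4.12 (cv2) and the standard library are available. Lean on these libraries where they do the work, as an engineer would, in place of code of your own. Each camera call takes 0.05 s, during which the arm holds its last target. There are 200 camera calls.

TASK

Swing up the red-gripped hold-down bar of the sharpening jig and leave it standing open, then slide the black coarse stone out from under the blue lip and lay it in the dark wooden cradle between the brass end stops. Stack the rest on it in this order: the orange medium stone, then the white fine stone, then the blue tin of honing paste on top, each one centred on the one below, with all the stones running lengthwise along the cradle. Do not disturb the small reel of thread that stands on the cutting mat.

Things in the scene. Friction and masses are not known exactly. Their poses are not given: they have to be found in the camera images.
- coarse: black coarse sharpening stone, a plain block 150 (its x) x 54 (its y) x 22 mm (z), about 0.4 kg; origin at the centre of its underside. At the start it lies on the jig's base, its underside 12 mm above the bench and its centre 15 mm to the -x side of the jig's origin, with the last 15 mm of its +x end under the jig's lip
- medium: orange medium sharpening stone, a plain block 130 (x) x 48 (y) x 20 mm (z), about 0.29 kg; origin at the centre of its underside; lies flat on the bench
- fine: white fine sharpening stone, a plain block 110 (x) x 42 (y) x 18 mm (z), about 0.2 kg; origin at the centre of its underside; lies flat on the bench
- tin: closed round blue tin of honing paste with a brass band and a brass disc on its lid, 50 mm in diameter, 22 mm high, about 60 g; origin at the centre of its underside; stands on the bench
- cradle: storage cradle, fixed: dark wooden board 190 (x) x 90 (y) x 14 mm high with a flat blue felt strip along its middle; brass end stops at x = +-83.5 mm, 5 mm thick, 60 mm wide, rising 12 mm above the board, leave 162 mm between them for the black stone; its long sides are open. Origin at the centre of the board's underside, on the bench
- jig: sharpening jig, fixed: silver plate 200 (x) x 80 (y) x 12 mm, the black stone on it along x; origin under the plate's centre. A blue block at its +x end (x 63 to 99 mm, 60 wide) has a fixed lip over the stone (x 45 to 99 mm, 39 to 45 mm above the bench): slide the stone to -x by 15 mm or more before lifting. Side guides 6 mm high at x 22 to 58; hinge cheeks 73 mm high
- hold_bar (a joint): hinge of the hold-down bar, rad: 0 = lying down level with its rubber toe on the stone, grows as the bar swings up and back towards the jig's +x, 1.7 at its stop. Starts between 0 and 0.08. Stiff hinge (0.15 N m friction): the bar stays where it is left
- bar_grip (a point): centre of the red plastic grip at the free end of the hold-down bar; the grip is 32 mm along the bar, 18 mm wide across it (the jig's y) and 28 mm deep, so with the bar down it spans 54 to 82 mm above the bench; its centre is 95 mm from the hinge along the bar and 6 mm above the bar's centre line. The bar between grip and hinge is 14 mm wide and 9 mm thick
- bar_hinge (a point): centre of the hold-down bar's hinge, axis along the jig's y; 80 mm to the +x side of the jig's origin and 62 mm above the bench
- reel: small dark-red reel of thread, 30 mm in diameter, 38 mm high, loose, standing upright amid the stones on the green cutting mat; to be left alone. Origin at the centre of its underside
There are look-alikes about, which are no part of the job. What is meant by the tin is not turquoise, and is the larger of those in its own colour. Several things have the shape of the fine; the one meant has the colours described above.

How it is judged:
By the outcome, as a careful person would: the job done as asked, in the order asked, and still so for the second after the job is handed in, with the robot touching nothing.
It also fails if it takes over 118 s, if anything falls off the work surface, if the arm or the gripper's body presses on something with over 40 N, if the wrist force passes 120 N, or if a joint passes its speed limit or range.

## Working session

There is one attempt and no reset: what is moved stays moved. The work goes in short steps, Python scripts to look and compute and a shell command to move; the robot and the scene stay as the last step left them, time stands still between calls to the robot, and variables do not carry over. Pictures are saved under pics/ and viewed, at most 14 in all, crops included, and the job is handed in when it is done.

```bash
mkdir -p pics; python3 - <<'E'
from plant import r
import cv2,numpy as np
np.set_printoptions(precision=4,suppress=True)
s=r.get_state()
for n in("scene","side","wrist"):
    cv2.imwrite(f"pics/{n}0.png",r.capture(n)[:,:,::-1]); print(n,r.camera_params(n))
print(s)
E
```

```text
scene {'mtx': array([[365.1826,   0.    , 322.6398],
       [  0.    , 365.1826, 198.8502],
       [  0.    ,   0.    ,   1.    ]]), 'rvec': array([ 1.9247,  1.2558, -0.6211]), 'tvec': array([-0.1718, -0.2012,  1.1785])}
side {'mtx': array([[393.8792,   0.    , 318.1261],
       [  0.    , 393.8792, 201.9953],
       [  0.    ,   0.    ,   1.    ]]), 'rvec': array([ 2.0615, -0.8681,  0.4637]), 'tvec': array([-0.342 ,  0.2647,  0.6061])}
wrist {'mtx': array([[350.4527,   0.    , 317.2427],
       [  0.    , 350.4527, 196.9224],
       [  0.    ,   0.    ,   1.    ]]), 'mount': array([[-0.0004, -0.9674, -0.2532,  0.0679],
       [ 1.    , -0.0003, -0.0002,  0.    ],
       [ 0.0001, -0.2532,  0.9674, -0.1658],
       [ 0.    ,  0.    ,  0.    ,  1.    ]])}
{'time_s': 0.0, 'joints': array([-49.1553,  20.5921,   0.6344,  -0.0211, -70.1355, -16.5081]), 'qd': array([-0.0889,  0.0507, -0.0219,  0.0105, -0.0843, -0.0537]), 'joint_torque': array([  0.0016, -58.2715,  29.3058,   6.9968,   0.0068,  -0.0001]), 'tcp_pos': array([ 0.278 , -0.6146,  0.2178]), 'eef_rot': array([ 179.905 ,   -0.0075, -155.6705]), 'contact_force': array([-0.1748,  0.0903,  0.5736]), 'moment': array([0.0224, 0.0453, 0.0041]), 'gripper_force': 0.0, 'gripper_width': 0.08756762743941365}
```

View pics/scene0.png

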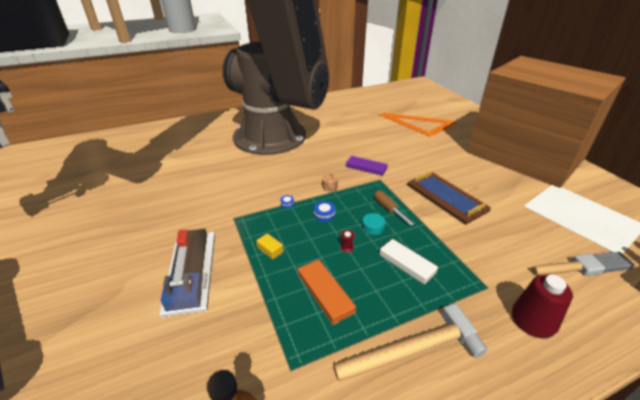

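View pics/side0.png

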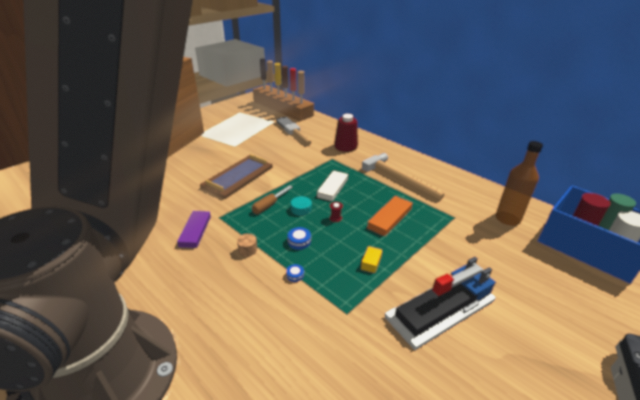

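The scene view shows:
- **Jig and coarse stone:** about (190,270), grip at (183,238).
- **Medium:** orange block, (327,290).
- **Fine:** white block at (409,261). The purple (366,165) and yellow (270,245) blocks are look-alikes.
- **Tin:** larger blue and white tin at (325,210). The smaller blue one (287,200) and the turquoise one (374,223) are look-alikes.
- **Reel:** (347,240). The big dark-red bottle at (540,305) is not it.
- **Cradle:** (448,196).

The side view agrees: tin (299,238), small tin (295,273), turquoise (301,205).

```bash
cat > h.py <<'E'
from plant import r
import cv2,numpy as np
from scipy.spatial.transform import Rotation as R
np.set_printoptions(precision=4,suppress=True)
def cam(n,s=None):
    p=r.camera_params(n)
    if n=="wrist":
        s=s or r.get_state()
        T=np.eye(4);T[:3,:3]=R.from_euler('xyz',s['eef_rot'],degrees=True).as_matrix();T[:3,3]=s['tcp_pos']
        T=T@p['mount'];return p['mtx'],T[:3,:3],T[:3,3]
    A=cv2.Rodrigues(p['rvec'])[0];return p['mtx'],A.T,-A.T@p['tvec']
def plane(c,px,z):
    K,A,o=c;px=np.atleast_2d(px).astype(float)
    d=(A@np.linalg.inv(K)@np.c_[px,np.ones(len(px))].T).T
    return o+d*((z-o[2])/d[:,2])[:,None]
def shot(n,f):
    s=r.get_state();im=np.ascontiguousarray(r.capture(n)[:,:,::-1]);cv2.imwrite(f"pics/{f}.png",im)
    return im,cam(n,s)
def totool(dw,s=None):
    s=s or r.get_state();return R.from_euler('xyz',s['eef_rot'],degrees=True).inv().apply(dw)
E
python3 - <<'E'
from h import *
for n,P in dict(scene=dict(jigp=(213,233,.012),jigq=(162,312,.0),grip=(183,238,.068),med=(327,288,.02),fine=(409,259,.018),tin=(325,208,.022),reel=(347,232,.038),cr=(448,195,.014),purple=(366,163,.01)),
 side=dict(grip=(443,284,.068),med=(390,212,.02),fine=(333,184,.018),tin=(299,236,.022),reel=(336,207,.038),cr=(238,174,.014),small=(295,271,.015),turq=(301,204,.02),yel=(372,258,.02))).items():
    for k,v in P.items(): print(n,k,plane(cam(n),v[:2],v[2])[0])
E
```

```text
scene jigp [ 0.4032 -0.2513  0.012 ]
scene jigq [ 0.5616 -0.3722  0.    ]
scene grip [ 0.4597 -0.3087  0.068 ]
scene med [ 0.646  -0.0879  0.02  ]
scene fine [0.6446 0.0922 0.018 ]
scene tin [0.4335 0.003  0.022 ]
scene reel [0.5431 0.0042 0.038 ]
scene cr [0.5002 0.3068 0.014 ]
scene purple [0.2814 0.1977 0.01  ]
side grip [ 0.4783 -0.3106  0.068 ]
side med [ 0.6379 -0.0934  0.02  ]
side fine [0.634  0.0822 0.018 ]
side tin [ 0.4274 -0.0064  0.022 ]
side reel [ 0.5445 -0.0069  0.038 ]
side cr [0.4938 0.2983 0.014 ]
side small [ 0.3553 -0.0699  0.015 ]
side turq [0.5129 0.0757 0.02  ]
side yel [ 0.4859 -0.1575  0.02  ]
```

View pics/wrist0.png

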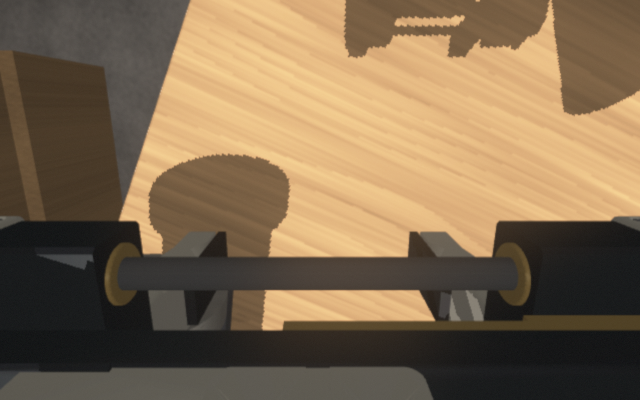

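The wrist view shows only bare bench and shadows; the lower half is blocked by the gripper. I'll move above the jig for a close look.

```bash
python3 -m pendant '[[-60,30,-20,0,0,0],[-120,60,-40,0,0,0],[-180,90,-60,0,0,0],[-235,118,-80,0,0,0],[-290,145,-80,0,0,0],[-345,172,-80,0,0,0],[-382,188,-80,0,0,0],[-382,188,-80,0,0,0],[-382,188,-80,0,0,0]]'
python3 - <<'E'
from h import *
im,c=shot("wrist","w1")
E
```

```text
time_s: 1.27
tcp_pos: [0.5487, -0.2859, 0.2984]
eef_rot: [180.0, -0.0, -155.6]
contact_force: [-1.1, -1.0, 0.0]
gripper_width: 0.0876
gripper_force: 0.0
```

View pics/w1.png

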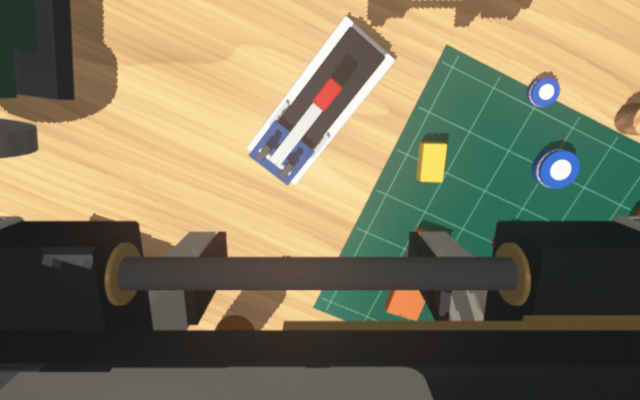

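The jig is clearly visible: plate corners near (348,15), (396,57), (292,185), (249,152), red grip (327,93). The larger tin is at (557,169) and the small one at (543,92).

```bash
cat >> h.py <<'E'
def big(m,roi=None):
    m=m.astype(np.uint8)*255
    if roi: z=np.zeros_like(m);x0,y0,x1,y1=roi;z[y0:y1,x0:x1]=m[y0:y1,x0:x1];m=z
    cs=cv2.findContours(m,cv2.RETR_EXTERNAL,cv2.CHAIN_APPROX_NONE)[0]
    return max(cs,key=cv2.contourArea)
def rect(c,k,z):
    """min-area rectangle of contour on plane z: centre, size(long,short), yaw of long axis"""
    p=plane(c,k.reshape(-1,2),z)[:,:2].astype(np.float32)
    b=cv2.boxPoints(cv2.minAreaRect(p));e=[b[1]-b[0],b[2]-b[1]];e.sort(key=lambda v:-np.hypot(*v))
    return b.mean(0),np.hypot(*e[0]),np.hypot(*e[1]),np.degrees(np.arctan2(e[0][1],e[0][0]))
E
python3 - <<'E'
from h import *
im=cv2.imread("pics/w1.png");c=cam("wrist");h,s,v=cv2.split(cv2.cvtColor(im,cv2.COLOR_BGR2HSV))
roi=(240,5,405,195)
m=(s<60)&(v>90)
k=np.vstack([q for q in cv2.findContours((m*255).astype(np.uint8)[5:195,240:405].copy(),0,1)[0] if cv2.contourArea(q)>40])+[240,5]
print("plate",rect(c,cv2.convexHull(k.astype(np.int32)),.012))
kr=big(((h<8)|(h>172))&(s>150),roi);print("grip top",rect(c,kr,.082),cv2.boundingRect(kr))
ks=big((v<90)&(s<110),roi);print("stone",rect(c,ks,.034),cv2.boundingRect(ks))
pts=plane(c,[(348,15),(396,57),(292,185),(249,152)],.012)[:,:2];print(pts,pts.mean(0))
kt=big((h>100)&(h<130)&(s>120),(520,140,600,200));print("tin",rect(c,kt,.022))
E
```

```text
plate (array([ 0.4886, -0.314 ], dtype=float32), np.float32(0.20637353), np.float32(0.0798361), np.float32(-14.430871))
grip top (array([ 0.4717, -0.3098], dtype=float32), np.float32(0.030226035), np.float32(0.016884495), np.float32(-14.555453)) (313, 78, 29, 32)
stone (array([ 0.4362, -0.3017], dtype=float32), np.float32(0.031011878), np.float32(0.018867576), np.float32(-15.559288)) (332, 54, 26, 31)
[[ 0.378  -0.3238]
 [ 0.3958 -0.251 ]
 [ 0.5931 -0.3029]
 [ 0.5759 -0.3707]] [ 0.4857 -0.3121]
tin (array([ 0.4309, -0.0001], dtype=float32), np.float32(0.049695585), np.float32(0.049255934), np.float32(74.570366))
```

Jig: centre (0.4865,-0.3135), yaw -14.5°. The grip lies exactly where that predicts. Next I align with the jig and descend on the grip.

```bash
python3 -m pendant '[[20,3,40,0,0,0.17],[40,5,80,0,0,0.34],[60,8,120,0,0,0.51],[80,10,150,0,0,0.679],[80,10,170,0,0,0.679],[80,10,190,0,0,0.679],[80,10,210,0,0,0.679],[80,10,228,0,0,0.679],[80,10,228,0,0,0.679],[80,10,228,0,0,0.679]]' 45 10
python3 - <<'E'
from h import *
im,c=shot("wrist","w2")
im,c=shot("scene","s2");cv2.imwrite("pics/s2c.png",cv2.resize(im[180:360,90:330],None,fx=3,fy=3))
E
```

```text
time_s: 2.58
tcp_pos: [0.4717, -0.311, 0.0715]
eef_rot: [-180.0, 0.0, 165.4]
contact_force: [0.2, 0.1, 0.5]
gripper_width: 0.0451
gripper_force: 0.0
```

View pics/s2c.png

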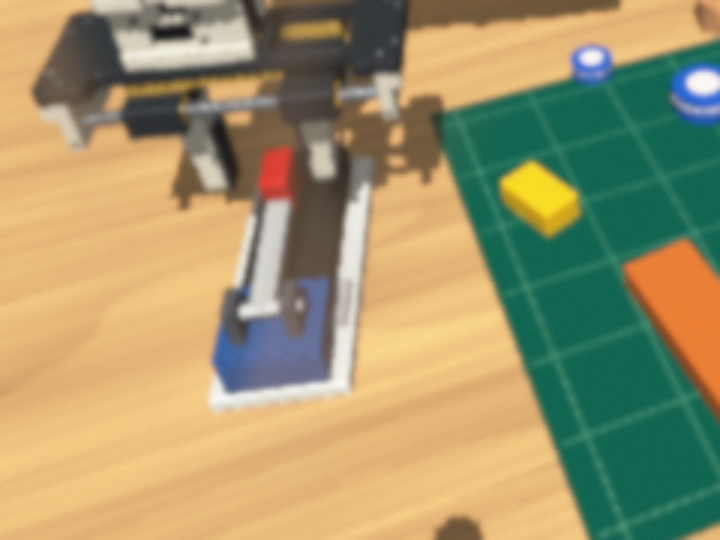

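The fingers straddle the red grip, seen at (277,172) in the crop. Closing.

```bash
python3 -m pendant '[[0,0,0,0,0,0],[0,0,0,0,0,0],[0,0,0,0,0,0],[0,0,0,0,0,0]]' 10 12 && python3 -m pendant '[[-1,0,-9,0,0,0],[-3,0,-19,0,0,0],[-6,0,-28,0,0,0],[-10,0,-36,0,0,0],[-14,0,-45,0,0,0],[-20,0,-53,0,0,0],[-26,0,-60,0,0,0],[-33,0,-66,0,0,0],[-41,0,-72,0,0,0],[-49,0,-77,0,0,0],[-57,0,-81,0,0,0],[-66,0,-85,0,0,0],[-75,0,-87,0,0,0],[-85,0,-89,0,0,0],[-95,0,-89,0,0,0],[-103,0,-89,0,0,0],[-103,0,-89,0,0,0]]'
```

```text
time_s: 3.18
tcp_pos: [0.472, -0.3092, 0.0706]
eef_rot: [179.9, 0.0, 165.4]
contact_force: [1.3, 5.7, 0.5]
gripper_width: 0.0181
gripper_force: 12.0
time_s: 5.3
tcp_pos: [0.5718, -0.3348, 0.1593]
eef_rot: [179.9, -0.1, 165.5]
contact_force: [2.4, 7.1, -4.2]
gripper_width: 0.0175
gripper_force: 12.0
```

```bash
python3 -m pendant '[[0,0,0,0,0,0],[0,0,0,0,0,0],[0,0,-50,0,0,0],[0,0,-90,0,0,0],[50,0,-90,0,0,0],[103,0,-90,0,0,0],[103,0,-60,0,0,0],[103,0,-60,0,0,0]]' 80 12
python3 - <<'E'
from h import *
im,c=shot("side","d3");a=im[200:380,350:590]
im,c=shot("wrist","w3")
cv2.imwrite("pics/c3.png",np.vstack([cv2.resize(a,(400,300)),cv2.resize(im[:225,100:540],(400,205))]))
E
```

```text
time_s: 6.3
tcp_pos: [0.4702, -0.3101, 0.2192]
eef_rot: [-180.0, -0.1, 165.4]
contact_force: [0.0, 0.5, -0.0]
gripper_width: 0.0797
gripper_force: 0.0
```

View pics/c3.png

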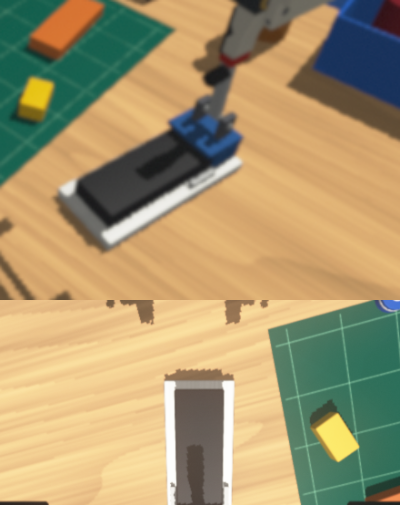

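The bar stands open and the black stone lies free of it on the jig. Grasp the stone, slide it out to -x, then lift.

```bash
python3 -m pendant '[[-2,0,50,0,0,0],[-2,0,100,0,0,0],[-2,0,140,0,0,0],[-2,0,170,0,0,0],[-2,0,185,0,0,0],[-2,0,185,0,0,0]]' && python3 -m pendant '[[0,0,0,0,0,0],[0,0,0,0,0,0],[0,0,0,0,0,0],[0,0,0,0,0,0]]' 48 40 && python3 -m pendant '[[5,0,0,0,0,0],[12,0,0,0,0,0],[20,0,0,0,0,0],[27,0,0,0,0,0],[27,0,0,0,0,0]]'
```

```text
time_s: 7.15
tcp_pos: [0.474, -0.3108, 0.0344]
eef_rot: [-180.0, -0.1, 165.5]
contact_force: [-0.4, -0.4, 0.8]
gripper_width: 0.0799
gripper_force: 0.0
time_s: 7.65
tcp_pos: [0.4739, -0.3107, 0.0352]
eef_rot: [-180.0, 0.0, 165.4]
contact_force: [0.2, 0.5, 0.5]
gripper_width: 0.0499
gripper_force: 0.0
time_s: 8.28
tcp_pos: [0.4469, -0.3037, 0.0349]
eef_rot: [180.0, -0.0, 165.4]
contact_force: [0.1, -0.5, 0.2]
gripper_width: 0.0479
gripper_force: 0.0
```

The fingers closed to 48 mm without any force, so something's off. I need to look.

```bash
python3 - <<'E'
from h import *
im,c=shot("side","d4");a=im[200:380,350:590]
im,c=shot("wrist","w4")
cv2.imwrite("pics/c4.png",np.vstack([cv2.resize(a,(520,390)),cv2.resize(im[:225,100:540],(520,205))]))
E
```

```text
(no output)
```

View pics/c4.png

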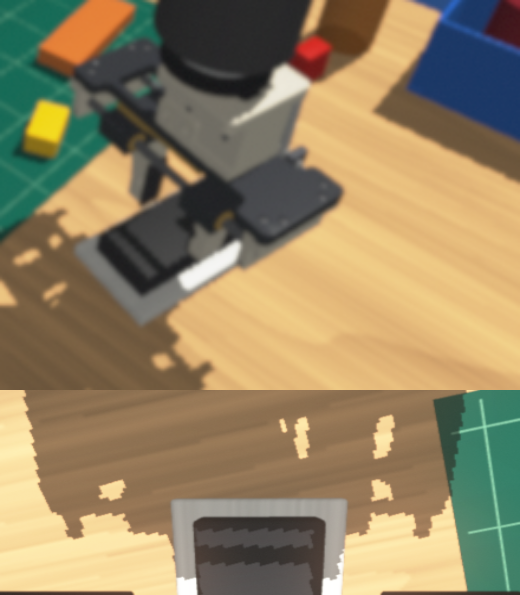

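The stone seems not to have moved. I'll zoom in on the fingers.

```bash
python3 - <<'E'
from h import *
im=cv2.imread("pics/d4.png");cv2.imwrite("pics/c5.png",cv2.convertScaleAbs(cv2.resize(im[250:350,380:500],None,fx=5,fy=5,interpolation=cv2.INTER_CUBIC),alpha=1.6,beta=10))
# project expected fingertip points into side view
K,A,o=cam("side")
s=r.get_state();Rt=R.from_euler('xyz',s['eef_rot'],degrees=True).as_matrix()
for y in(-.024,.024):
  for z in(0,.019):
    w=s['tcp_pos']+Rt@[0,y,z];q=K@(A.T@(w-o));print(y,z,w,(q[:2]/q[2]-[380,250])*5)
print(s['contact_force'],s['gripper_width'],s['gripper_force'])
E
```

```text
-0.024 0 [ 0.4417 -0.3271  0.035 ] [284.4065 321.5214]
-0.024 0.019 [ 0.4417 -0.3271  0.016 ] [273.7683 357.0889]
0.024 0 [ 0.4538 -0.2807  0.035 ] [185.4829 226.471 ]
0.024 0.019 [ 0.4538 -0.2807  0.016 ] [176.8932 261.8822]
[0.6306 0.7256 0.3327] 0.047748126302423824 0.0
```

View pics/c5.png

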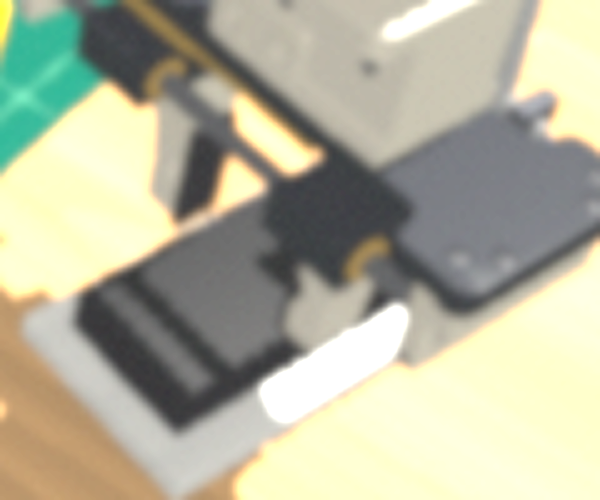

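```bash
python3 -m pendant '[[0,0,0,0,0,0],[0,0,0,0,0,0],[0,0,0,0,0,0]]' 40 40
python3 - <<'E'
from h import *
im=cv2.imread("pics/w3.png")
h,s,v=cv2.split(cv2.cvtColor(im,cv2.COLOR_BGR2HSV))
for row in (130,150,170,190):print(row,[(x,int(v[row,x]),int(s[row,x])) for x in range(270,370,3)])
E
```

```text
time_s: 8.75
tcp_pos: [0.4476, -0.3038, 0.0347]
eef_rot: [180.0, -0.0, 165.4]
contact_force: [0.7, -0.3, 0.6]
gripper_width: 0.0398
gripper_force: 0.0
130 [(270, 242, 101), (273, 243, 99), (276, 245, 98), (279, 244, 98), (282, 246, 9), (285, 254, 1), (288, 253, 2), (291, 247, 7), (294, 103, 47), (297, 102, 45), (300, 101, 48), (303, 101, 45), (306, 100, 43), (309, 101, 43), (312, 100, 41), (315, 99, 41), (318, 100, 41), (321, 99, 41), (324, 101, 43), (327, 99, 41), (330, 101, 43), (333, 100, 43), (336, 102, 45), (339, 102, 45), (342, 102, 43), (345, 118, 35), (348, 253, 2), (351, 254, 1), (354, 254, 2), (357, 231, 87), (360, 241, 99), (363, 239, 100), (366, 239, 101), (369, 238, 102)]
150 [(270, 245, 98), (273, 245, 98), (276, 244, 98), (279, 243, 100), (282, 235, 26), (285, 254, 1), (288, 254, 2), (291, 251, 3), (294, 104, 49), (297, 106, 46), (300, 105, 46), (303, 104, 42), (306, 104, 44), (309, 103, 40), (312, 103, 40), (315, 102, 40), (318, 103, 37), (321, 104, 37), (324, 103, 37), (327, 103, 37), (330, 104, 37), (333, 104, 37), (336, 105, 39), (339, 105, 39), (342, 106, 41), (34
[... 516 characters left out ...]
, (342, 111, 39), (345, 204, 19), (348, 254, 2), (351, 254, 1), (354, 253, 3), (357, 246, 92), (360, 248, 92), (363, 249, 92), (366, 249, 92), (369, 248, 92)]
190 [(270, 246, 97), (273, 246, 96), (276, 247, 95), (279, 248, 95), (282, 243, 87), (285, 254, 1), (288, 254, 2), (291, 254, 2), (294, 121, 38), (297, 113, 41), (300, 112, 36), (303, 113, 38), (306, 103, 42), (309, 83, 65), (312, 82, 62), (315, 83, 61), (318, 82, 56), (321, 81, 57), (324, 92, 44), (327, 111, 30), (330, 112, 32), (333, 111, 32), (336, 113, 32), (339, 112, 32), (342, 114, 34), (345, 215, 18), (348, 254, 1), (351, 254, 1), (354, 251, 6), (357, 237, 100), (360, 236, 103), (363, 236, 100), (366, 236, 102), (369, 237, 101)]
```

The fingers pass over the stone freely, so the tips are at about TCP height and not 19 mm ahead. I'll back up, open and descend in small steps while watching the force.

```bash
python3 -m pendant '[[0,0,-20,0,0,0],[-15,0,-20,0,0,0],[-26,0,-20,0,0,0],[-26,0,-20,0,0,0],[-26,0,-10,0,0,0],[-26,0,0,0,0,0],[-26,0,2,0,0,0],[-26,0,4,0,0,0],[-26,0,4,0,0,0]]' 80 40; python3 -m pendant '[[0,0,2,0,0,0],[0,0,4,0,0,0],[0,0,4,0,0,0]]'
```

```text
time_s: 9.88
tcp_pos: [0.4727, -0.3104, 0.0308]
eef_rot: [-180.0, 0.0, 165.4]
contact_force: [-0.4, -0.2, 0.9]
gripper_width: 0.0796
gripper_force: 0.0
time_s: 10.25
tcp_pos: [0.4726, -0.3103, 0.0267]
eef_rot: [180.0, -0.0, 165.4]
contact_force: [-0.1, 0.1, -0.2]
gripper_width: 0.0797
gripper_force: 0.0
```

```bash
python3 -m pendant '[[0,0,0,0,0,0],[0,0,0,0,0,0],[0,0,3,0,0,0],[0,0,6,0,0,0],[0,0,6,0,0,0]]' 68; python3 -m pendant '[[0,0,0,0,0,0],[0,0,0,0,0,0],[0,0,0,0,0,0],[0,0,0,0,0,0]]' 45 40
```

```text
time_s: 10.88
tcp_pos: [0.4724, -0.3103, 0.0204]
eef_rot: [180.0, -0.0, 165.4]
contact_force: [0.2, -0.6, -0.0]
gripper_width: 0.068
gripper_force: 0.0
time_s: 11.38
tcp_pos: [0.4728, -0.3103, 0.0208]
eef_rot: [180.0, 0.0, 165.4]
contact_force: [0.2, 1.8, -0.9]
gripper_width: 0.0532
gripper_force: 40.0
```

The stone is gripped at 53 mm with 40 N. Now slide it out and lift.

```bash
python3 -m pendant '[[5,0,0,0,0,0],[12,0,0,0,0,0],[20,0,0,0,0,0],[27,0,0,0,0,0],[27,0,0,0,0,0],[27,0,-15,0,0,0],[27,0,-40,0,0,0],[27,0,-80,0,0,0],[27,0,-120,0,0,0],[27,0,-160,0,0,0],[27,0,-160,0,0,0]]'
python3 - <<'E'
from h import *
for n,roi in(("scene",(400,165,500,225)),("side",(190,145,285,205))):
    im=cv2.imread(f"pics/{n}0.png");h,s,v=cv2.split(cv2.cvtColor(im,cv2.COLOR_BGR2HSV))
    k=big((h>95)&(h<140)&(s>50),roi);print(n,rect(cam(n),k,.014),cv2.boundingRect(k))
    if n=="side":
        for nm,m,roi,z in(("med",(h>3)&(h<18)&(s>170),(350,180,430,250),.01),("fine",(s<50)&(v>120),(310,160,355,210),.009)):
            print(nm,rect(cam(n),big(m,roi),z))
E
```

```text
time_s: 12.75
tcp_pos: [0.4483, -0.3043, 0.1848]
eef_rot: [-180.0, 0.4, 165.5]
contact_force: [0.5, 0.8, -4.8]
gripper_width: 0.0533
gripper_force: 40.0
scene (array([0.4931, 0.3093], dtype=float32), np.float32(0.14967975), np.float32(0.05457617), np.float32(10.210274)) (420, 177, 57, 36)
side (array([0.5193, 0.3072], dtype=float32), np.float32(0.0854527), np.float32(0.038611975), np.float32(9.751933)) (237, 161, 23, 18)
med (array([ 0.6422, -0.0911], dtype=float32), np.float32(0.1447921), np.float32(0.05194875), np.float32(6.4743314))
fine (array([0.6452, 0.0926], dtype=float32), np.float32(0.13356729), np.float32(0.053701486), np.float32(20.845097))
```

```bash
python3 -m pendant '[[3,20,-20,0,0,0],[8,60,-50,0,0,0.1],[14,100,-80,0,0,0.25],[22,145,-100,0,0,0.4],[30,190,-120,0,0,0.55],[38,240,-120,0,0,0.7],[46,290,-120,0,0,0.85],[54,340,-120,0,0,1.0],[60,385,-120,0,0,1.1],[66,425,-120,0,0,1.2],[70,455,-120,0,0,1.28],[73,471,-120,0,0,1.318],[73,471,-120,0,0,1.318],[73,471,-120,0,0,1.318]]'
python3 - <<'E'
from h import *
im,c=shot("wrist","w6")
E
```

```text
time_s: 14.5
tcp_pos: [0.5156, -0.1061, 0.2566]
eef_rot: [178.8, -7.6, 97.7]
contact_force: [0.6, 0.3, -4.1]
gripper_width: 0.0533
gripper_force: 40.0
```

View pics/w6.png

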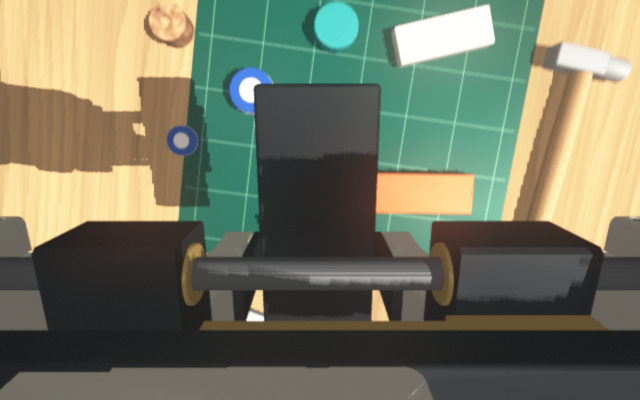

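The arm lags its target and is tilted (wrist rate). This view shows the white fine stone (443,35), the tin (250,92) and part of the orange stone (425,193). I'll check the joints before continuing.

```bash
python3 - <<'E'
from h import *
s=r.get_state();print(s['joints'],s['qd'],s['tcp_pos'],s['eef_rot'])
Rc=R.from_euler('xyz',s['eef_rot'],degrees=True)
d=np.array([.495,.17,.305])-s['tcp_pos'];print("move",totool(d)*1000)
for yaw in(90,-170):print((Rc.inv()*R.from_euler('xyz',[180,0,yaw],degrees=True)).as_rotvec())
c=cam("wrist");im=cv2.imread("pics/w6.png");h,sa,v=cv2.split(cv2.cvtColor(im,cv2.COLOR_BGR2HSV))
print("fine",rect(c,big((sa<50)&(v>150),(385,0,500,75)),.018))
E
```

```text
[   3.503     6.3728  -10.2232   -7.9906  -72.9275 -173.6013] [ 1.1214 -0.4354  0.6179 -1.1975 -1.0352 -0.1019] [ 0.5152 -0.1074  0.2563] [178.8211  -7.5718  97.6622]
move [281.597   17.1983 -11.3241]
[ 0.0117 -0.1333  0.1322]
[ 0.1224 -0.0857 -1.6103]
fine (array([0.6384, 0.0876], dtype=float32), np.float32(0.11229065), np.float32(0.046968177), np.float32(20.301918))
```

j6 hit its -173.6° limit; in general yaw = j1 + j6 - 90. I'll level out turning the other way and look at the cradle from its far side at yaw about -100.

```bash
cat >> h.py <<'E'
def go(p,yaw):
    """shift (mm) and turn (rad) from the pose now to p, yaw, pointing down"""
    s=r.get_state();Rc=R.from_euler('xyz',s['eef_rot'],degrees=True)
    print(np.round(totool(np.array(p)-s['tcp_pos'],s)*1000,1),np.round((Rc.inv()*R.from_euler('xyz',[180,0,yaw],degrees=True)).as_rotvec(),3))
E
python3 - <<'E'
from h import *
go([.515,.0,.28],130)
E
```

```text
[108.6  14.3  -9.2] [ 0.057 -0.123 -0.565]
```

```bash
python3 -m pendant '[[20,3,-2,0.012,-0.025,-0.11],[45,6,-4,0.024,-0.05,-0.23],[70,9,-6,0.036,-0.075,-0.34],[95,12,-8,0.048,-0.1,-0.45],[109,14,-9,0.057,-0.123,-0.565],[109,14,-9,0.057,-0.123,-0.565],[109,14,-9,0.057,-0.123,-0.565]]'
python3 - <<'E'
from h import *
go([.495,.436,.30],-100)
E
```

```text
time_s: 15.42
tcp_pos: [0.5151, 0.0025, 0.2809]
eef_rot: [179.8, -0.1, 130.1]
contact_force: [-0.3, -0.8, -4.4]
gripper_width: 0.053
gripper_force: 40.0
[344.7 263.6 -18. ] [ 0.003  0.003 -2.268]
```

```bash
python3 -m pendant '[[25,19,-2,0,0,-0.15],[49,38,-4,0,0,-0.31],[74,57,-6,0,0,-0.47],[99,75,-8,0,0,-0.63],[123,94,-10,0,0,-0.79],[148,113,-12,0,0,-0.95],[172,132,-14,0,0,-1.11],[197,151,-16,0,0,-1.27],[222,170,-18,0,0,-1.43],[246,188,-18,0,0,-1.59],[271,207,-18,0,0,-1.75],[296,226,-18,0,0,-1.91],[320,245,-18,0,0,-2.07],[345,264,-18,0,0,-2.2],[345,264,-18,0,0,-2.268],[345,264,-18,0,0,-2.268],[345,264,-18,0,0,-2.268]]'
python3 - <<'E'
from h import *
im,c=shot("wrist","w7")
E
```

```text
time_s: 17.55
tcp_pos: [0.4953, 0.4358, 0.2998]
eef_rot: [-179.9, 0.1, -100.1]
contact_force: [-0.3, 0.0, -4.9]
gripper_width: 0.0534
gripper_force: 40.0
```

View pics/w7.png

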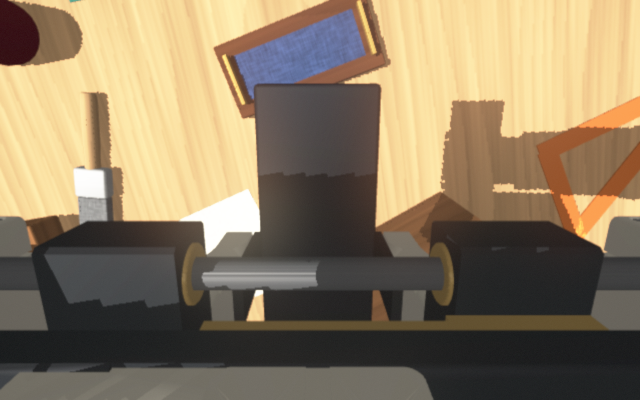

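The cradle is visible at about (300,57), with gold stops at (233,78) and (368,28). The held stone hides only a bit of its lower edge.

```bash
python3 - <<'E'
from h import *
c=cam("wrist");im=cv2.imread("pics/w7.png");h,s,v=cv2.split(cv2.cvtColor(im,cv2.COLOR_BGR2HSV))
kf=big((h>100)&(h<135)&(s>60),(210,0,390,115));print("felt",rect(c,kf,.014))
g=((h>15)&(h<32)&(s>120)&(v>120)); P=[]
for roi in((215,45,250,105),(350,2,382,60)):
    k=big(g,roi);q=rect(c,k,.026);print("stop",q,cv2.boundingRect(k));P.append(q[0])
d=P[0]-P[1];print("mid",(P[0]+P[1])/2,np.hypot(*d),np.degrees(np.arctan2(d[1],d[0])))
kb=cv2.convexHull(big(((h<14)|(h>172))&(s>90)&(v<150)|(h>100)&(h<135)&(s>60)|((h>15)&(h<32)&(s>150)&(v>100)),(205,0,390,84)));print("board",rect(c,kb,.014))
E
```

```text
felt (array([0.495, 0.309], dtype=float32), np.float32(0.14859276), np.float32(0.053273387), np.float32(10.128984))
stop (array([0.5768, 0.3231], dtype=float32), np.float32(0.060189463), np.float32(0.0065745083), np.float32(-79.86261)) (222, 54, 24, 51)
stop (array([0.4133, 0.295 ], dtype=float32), np.float32(0.05855567), np.float32(0.006640501), np.float32(-79.76126)) (356, 2, 21, 53)
mid [0.495 0.309] 0.16592263 9.778517
board (array([0.4948, 0.309 ], dtype=float32), np.float32(0.14832531), np.float32(0.053273387), np.float32(10.128986))
```

Cradle: centre (0.495,0.309), yaw 10°.

```bash
python3 - <<'E'
from h import *
go([.495,.309,.10],-170)
E
python3 -m pendant '[[0,0,0,0,0,0.15],[0,0,0,0,0,0.31],[20,3,0,0,0,0.47],[45,7,20,0,0,0.63],[70,11,50,0,0,0.79],[95,15,90,0,0,0.95],[112,18,130,0,0,1.1],[125,21,165,0,0,1.22],[125,21,190,0,0,1.22],[125,21,200,0,0,1.22],[125,21,200,0,0,1.22]]'
python3 - <<'E'
from h import *
go([.495,.309,.0235],-170)
im,c=shot("scene","s8");cv2.imwrite("pics/s8c.png",cv2.resize(im[120:260,370:530],None,fx=4,fy=4))
E
```

```text
[125.5 -21.8 199.7] [0.001 0.003 1.22 ]
time_s: 18.98
tcp_pos: [0.4532, 0.3175, 0.0997]
eef_rot: [179.9, 0.1, -169.9]
contact_force: [0.5, -0.5, -3.3]
gripper_width: 0.053
gripper_force: 40.0
[-39.5 -15.9  76.2] [0.002 0.002 0.003]
```

```bash
python3 -m pendant '[[-20,-8,0,0,0,0],[-39.5,-16,0,0,0,0],[-39.5,-16,10,0,0,0],[-39.5,-16,30,0,0,0],[-39.5,-16,48,0,0,0],[-39.5,-16,48,0,0,0]]'
python3 - <<'E'
from h import *
go([.495,.309,.0235],-170)
im,c=shot("scene","s8");cv2.imwrite("pics/s8c.png",cv2.resize(im[120:260,370:530],None,fx=4,fy=4))
E
```

```text
time_s: 19.77
tcp_pos: [0.4941, 0.3077, 0.05]
eef_rot: [180.0, -0.0, -169.9]
contact_force: [0.0, -0.2, -3.8]
gripper_width: 0.0529
gripper_force: 40.0
[-1.1  1.1 26.5] [ 0.    -0.001  0.002]
```

View pics/s8c.png

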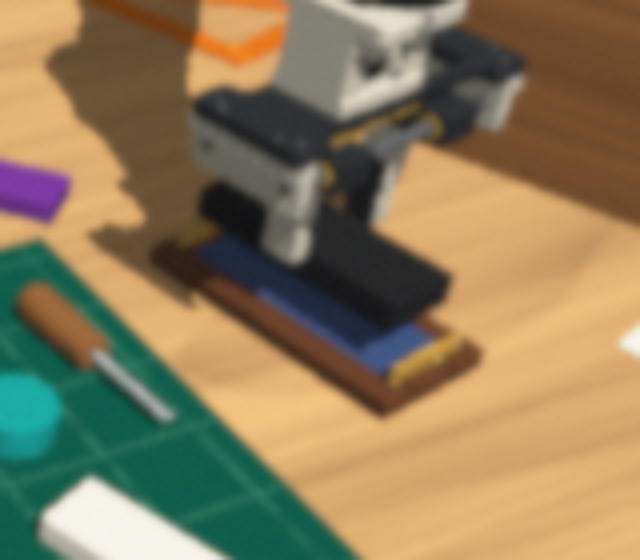

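The stone hangs aligned over the felt between the gold stops. Lower it.

```bash
python3 -m pendant '[[-1,1,8,0,0,0],[-1,1,16,0,0,0],[-1,1,22,0,0,0],[-1,1,25,0,0,0],[-1,1,26.5,0,0,0],[-1,1,26.5,0,0,0]]'
```

```text
time_s: 20.58
tcp_pos: [0.4956, 0.3102, 0.0251]
eef_rot: [179.9, 0.1, -169.8]
contact_force: [-0.2, 0.6, -4.0]
gripper_width: 0.0533
gripper_force: 40.0
```

```bash
python3 -m pendant '[[0,0,1,0,0,0],[0,0,2,0,0,0],[0,0,2,0,0,0]]'
```

```text
time_s: 20.95
tcp_pos: [0.4955, 0.3101, 0.0231]
eef_rot: [179.9, 0.1, -169.8]
contact_force: [-0.2, -0.5, -4.5]
gripper_width: 0.0531
gripper_force: 40.0
```

```bash
python3 -m pendant '[[0,0,0.5,0,0,0],[0,0,1,0,0,0],[0,0,1,0,0,0]]';python3 -m pendant '[[0,0,0.5,0,0,0],[0,0,1,0,0,0],[0,0,1,0,0,0]]'
```

```text
time_s: 21.32
tcp_pos: [0.4956, 0.3102, 0.0228]
eef_rot: [179.9, 0.1, -169.8]
contact_force: [-3.1, -1.4, 5.8]
gripper_width: 0.0534
gripper_force: 40.0
time_s: 21.7
tcp_pos: [0.4956, 0.3102, 0.0227]
eef_rot: [179.9, 0.2, -169.8]
contact_force: [-5.9, -1.5, 15.0]
gripper_width: 0.0533
gripper_force: 40.0
```

Stone seated: contact at TCP z 0.0229. Release it and move to view the other stones.

```bash
python3 -m pendant '[[0,0,-1,0,0,0],[0,0,-1,0,0,0],[0,0,-1,0,0,0],[0,0,-30,0,0,0],[0,0,-80,0,0,0],[-20,-45,-110,0,0,0],[-40,-90,-140,0,0,0],[-60,-135,-180,0,0,0],[-80,-180,-220,0,0,0],[-100,-225,-250,0,0,0],[-120,-270,-277,0,0,0.05],[-140,-315,-277,0,0,0.1],[-156,-343,-277,0,0,0.175],[-156,-343,-277,0,0,0.175],[-156,-343,-277,0,0,0.175]]' 68
python3 - <<'E'
from h import *
im,c=shot("wrist","w9")
E
```

```text
time_s: 23.58
tcp_pos: [0.709, -0.0006, 0.2971]
eef_rot: [179.9, 0.1, -179.8]
contact_force: [-0.5, -0.5, 0.8]
gripper_width: 0.0679
gripper_force: 0.0
```

View pics/w9.png

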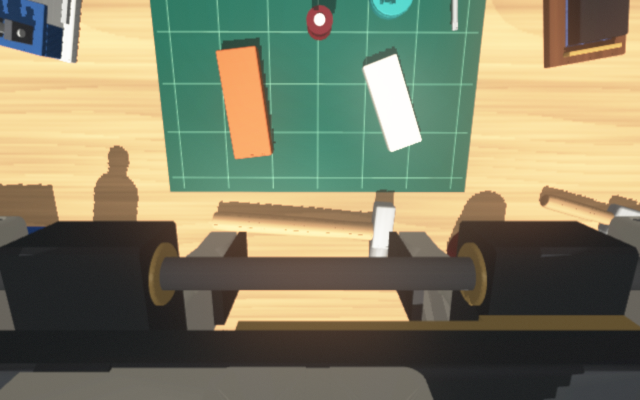

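The orange medium stone is at (244,102), the white fine stone at (392,103) and the reel at (319,22), all clear of each other.

```bash
python3 - <<'E'
from h import *
c=cam("wrist");print(c[2]);im=cv2.imread("pics/w9.png");h,s,v=cv2.split(cv2.cvtColor(im,cv2.COLOR_BGR2HSV))
k1=big((h>3)&(h<20)&(s>140)&(v>100),(205,35,285,170));k2=big((s<60)&(v>170),(355,45,430,160))
print("row v",[(x,int(v[100,x])) for x in range(218,274,3)],[(x,int(v[100,x])) for x in range(370,415,3)])
print("med",rect(c,k1,.02));print("fine",rect(c,k2,.018))
for t in(225,235,245):
  print(t,"med",rect(c,big((h>3)&(h<20)&(s>140)&(v>t),(205,35,285,170)),.02))
kr=big(((h<8)|(h>172))&(s>120)&(v<200),(300,0,340,45));print("reel",rect(c,kr,.03))
E
```

```text
[ 0.6408 -0.0008  0.4632]
row v [(218, 129), (221, 131), (224, 183), (227, 250), (230, 251), (233, 251), (236, 251), (239, 251), (242, 251), (245, 251), (248, 251), (251, 251), (254, 251), (257, 251), (260, 251), (263, 195), (266, 77), (269, 132), (272, 134)] [(370, 147), (373, 223), (376, 255), (379, 255), (382, 255), (385, 255), (388, 255), (391, 255), (394, 255), (397, 255), (400, 255), (403, 255), (406, 255), (409, 249), (412, 167)]
med (array([ 0.64 , -0.088], dtype=float32), np.float32(0.12870948), np.float32(0.048666045), np.float32(6.8416953))
fine (array([0.6405, 0.0923], dtype=float32), np.float32(0.110800944), np.float32(0.04486358), np.float32(21.22351))
225 med (array([ 0.6406, -0.0891], dtype=float32), np.float32(0.12775494), np.float32(0.045906365), np.float32(6.777985))
235 med (array([ 0.6407, -0.0892], dtype=float32), np.float32(0.12734294), np.float32(0.045586813), np.float32(6.825129))
245 med (array([ 0.641 , -0.0892], dtype=float32), np.float32(0.1265235), np.float32(0.044915292), np.float32(6.7574325))
reel (array([0.5511, 0.002 ], dtype=float32), np.float32(0.034106843), np.float32(0.0271447), np.float32(0.21075387))
```

```bash
python3 - <<'E'
from h import *
go([.6405,-.0885,.0115],-173.2)
E
```

```text
[ 69.1 -88.8 285.7] [ 0.002  0.001 -0.115]
```

```bash
python3 -m pendant '[[25,-30,40,0,0,-0.05],[50,-60,80,0,0,-0.115],[69,-88,130,0,0,-0.115],[69,-88.5,180,0,0,-0.115],[69,-88.5,220,0,0,-0.115],[69,-88.5,250,0,0,-0.115],[69,-88.5,270,0,0,-0.115],[69,-88.5,280,0,0,-0.115],[69,-88.5,285,0,0,-0.115],[69,-88.5,285,0,0,-0.115]]' 68; python3 -m pendant '[[0,0,0,0,0,0],[0,0,0,0,0,0],[0,0,0,0,0,0],[0,0,0,0,0,0]]' 40 35
python3 - <<'E'
from h import *
go([.495,.309,.13],-170)
E
```

```text
time_s: 24.88
tcp_pos: [0.6412, -0.0883, 0.0129]
eef_rot: [179.9, 0.2, -173.2]
contact_force: [-0.6, 0.1, -1.0]
gripper_width: 0.068
gripper_force: 0.0
time_s: 25.38
tcp_pos: [0.641, -0.0888, 0.0126]
eef_rot: [179.9, 0.1, -173.3]
contact_force: [-0.9, -0.3, 0.5]
gripper_width: 0.0407
gripper_force: 0.5
[  98.1  412.4 -116.7] [ 0.002  0.002 -0.057]
```

The fingers closed over the stone again (40.7 mm, 0.5 N), so the tips really stand several mm behind the TCP. Reopen, go lower in steps while watching the force, then close.

```bash
python3 -m pendant '[[0,0,-15,0,0,0],[0,0,-15,0,0,0],[0,0,-15,0,0,0],[0,0,-8,0,0,0],[0,0,0,0,0,0],[0,0,5,0,0,0],[0,0,8,0,0,0],[0,0,10,0,0,0],[0,0,10,0,0,0]]' 66; python3 -m pendant '[[0,0,2,0,0,0],[0,0,4,0,0,0],[0,0,5,0,0,0],[0,0,5,0,0,0]]'
```

```text
time_s: 26.5
tcp_pos: [0.6409, -0.0886, 0.0023]
eef_rot: [179.9, 0.1, -173.3]
contact_force: [0.9, 0.4, -0.5]
gripper_width: 0.0657
gripper_force: 0.0
time_s: 27.0
tcp_pos: [0.6408, -0.0886, -0.0027]
eef_rot: [179.9, 0.1, -173.3]
contact_force: [-0.1, -0.2, 0.2]
gripper_width: 0.066
gripper_force: 0.0
```

```bash
python3 -m pendant '[[0,0,0,0,0,0],[0,0,0,0,0,0],[0,0,0,0,0,0],[0,0,0,0,0,0]]' 42 35
python3 - <<'E'
from h import *
print(r.get_state()['joints'])
E
```

```text
time_s: 27.5
tcp_pos: [0.6409, -0.0886, -0.0026]
eef_rot: [179.9, 0.1, -173.3]
contact_force: [-0.4, -0.0, 0.8]
gripper_width: 0.0475
gripper_force: 35.0
[  9.2961  29.8458 -16.7747  -0.1748 -43.2607 -92.4373]
```

Gripped: 47.5 mm at 35 N. Lift and carry to the cradle.

```bash
python3 -m pendant '[[0,0,-10,0,0,0],[0,0,-40,0,0,0],[0,0,-80,0,0,0],[0,0,-120,0,0,0],[0,0,-150,0,0,0],[0,0,-150,0,0,0]]'
python3 - <<'E'
from h import *
go([.495,.310,.10],-170)
E
```

```text
time_s: 28.25
tcp_pos: [0.6422, -0.0888, 0.1508]
eef_rot: [179.9, 0.4, -173.3]
contact_force: [0.5, 0.3, -2.6]
gripper_width: 0.0478
gripper_force: 35.0
[ 99.7 413.3  50.9] [ 0.002  0.007 -0.057]
```

```bash
python3 -m pendant '[[8,30,0,0,0,0],[18,70,0,0,0,0],[29,115,0,0,0,0],[40,165,0,0,0,0],[52,215,0,0,0,0],[64,265,0,0,0,-0.02],[76,310,0,0,0,-0.04],[86,350,0,0,0,-0.057],[93,385,10,0,0,-0.057],[98,405,25,0,0,-0.057],[100,413,40,0,0,-0.057],[100,413,50,0,0,-0.057],[100,413,50,0,0,-0.057]]'
python3 - <<'E'
from h import *
go([.495,.310,.037],-169.9)
E
```

```text
time_s: 29.88
tcp_pos: [0.4927, 0.3081, 0.0968]
eef_rot: [180.0, 0.0, -170.1]
contact_force: [-0.5, -0.8, -2.2]
gripper_width: 0.0478
gripper_force: 35.0
[-2.6  1.4 59.8] [ 0.     0.    -0.003]
```

```bash
python3 -m pendant '[[-2.6,1.5,15,0,0,0],[-2.6,1.5,35,0,0,0],[-2.6,1.5,50,0,0,0],[-2.6,1.5,58,0,0,0],[-2.6,1.5,60,0,0,0],[-2.6,1.5,60,0,0,0]]';python3 -m pendant '[[0,0,1,0,0,0],[0,0,2,0,0,0],[0,0,2,0,0,0]]'
```

```text
time_s: 30.62
tcp_pos: [0.4957, 0.3119, 0.0384]
eef_rot: [179.9, 0.1, -170.0]
contact_force: [0.1, 0.4, -2.0]
gripper_width: 0.0479
gripper_force: 35.0
time_s: 31.0
tcp_pos: [0.4954, 0.3117, 0.0362]
eef_rot: [179.9, 0.1, -170.0]
contact_force: [-0.3, 0.2, -3.1]
gripper_width: 0.0474
gripper_force: 35.0
```

```bash
python3 -m pendant '[[0.6,-1.5,0,0,0,0],[0.6,-1.5,1,0,0,0],[0.6,-1.5,2,0,0,0],[0.6,-1.5,2,0,0,0]]'; python3 -m pendant '[[0,0,0.5,0,0,0],[0,0,1,0,0,0],[0,0,1,0,0,0]]'
```

```text
time_s: 31.5
tcp_pos: [0.495, 0.3101, 0.034]
eef_rot: [179.9, 0.1, -170.0]
contact_force: [-0.3, -0.4, -2.6]
gripper_width: 0.0476
gripper_force: 35.0
time_s: 31.88
tcp_pos: [0.4951, 0.3102, 0.0334]
eef_rot: [179.9, 0.1, -170.0]
contact_force: [-1.6, -0.8, 2.3]
gripper_width: 0.0477
gripper_force: 35.0
```

Medium landed at z 0.0334. Release, back off and measure the stack numerically.

```bash
python3 -m pendant '[[0,0,-0.5,0,0,0],[0,0,-0.5,0,0,0],[0,0,-0.5,0,0,0],[0,0,-30,0,0,0],[0,0,-80,0,0,0],[-20,0,-130,0,0,0],[-50,0,-180,0,0,0],[-75,0,-225,0,0,0],[-75,0,-225,0,0,0],[-75,0,-225,0,0,0]]' 62
python3 - <<'E'
from h import *
im,c=shot("wrist","w10");h,s,v=cv2.split(cv2.cvtColor(im,cv2.COLOR_BGR2HSV))
k=big((h>3)&(h<20)&(s>140)&(v>120));print("med",rect(c,k,.056),cv2.boundingRect(k))
K,A,o=c;q=K@(A.T@(np.array([.495,.309,.03])-o));print(q[:2]/q[2],o)
k=big((v<75),(200,0,440,215));print("dark",rect(c,k,.036),cv2.boundingRect(k),cv2.contourArea(k))
E
```

```text
time_s: 33.12
tcp_pos: [0.5681, 0.3223, 0.2574]
eef_rot: [179.9, 0.1, -170.0]
contact_force: [-0.4, 0.5, -0.7]
gripper_width: 0.0623
gripper_force: 0.0
med (array([0.4941, 0.3097], dtype=float32), np.float32(0.1287939), np.float32(0.048267554), np.float32(10.019374)) (293, 28, 50, 134)
[316.3959  98.8258] [0.5012 0.3102 0.4232]Traceback (most recent call last):
  File "<stdin>", line 5, in <module>
  File "h.py", line 25, in big
    return max(cs,key=cv2.contourArea)
ValueError: max() iterable argument is empty
```

```bash
python3 - <<'E'
from h import *
im=cv2.imread("pics/w10.png");c=cam("wrist");h,s,v=cv2.split(cv2.cvtColor(im,cv2.COLOR_BGR2HSV))
m=((v<135)&(s<80)|((h>3)&(h<20)&(s>140)&(v>200)))
k=big(m,(270,0,365,200));print("coarse",rect(c,k,.036),cv2.boundingRect(k))
print([(y,int(v[y,310]),int(s[y,310])) for y in list(range(4,34,2))+list(range(156,186,2))])
go([.640,.0932,.02],-158.8)
E
```

```text
coarse (array([0.4936, 0.3094], dtype=float32), np.float32(0.13469326), np.float32(0.048984043), np.float32(9.989821)) (294, 29, 48, 133)
[(4, 133, 117), (6, 107, 122), (8, 89, 135), (10, 90, 133), (12, 116, 138), (14, 136, 139), (16, 127, 141), (18, 105, 136), (20, 91, 135), (22, 78, 108), (24, 78, 105), (26, 80, 102), (28, 135, 151), (30, 237, 159), (32, 244, 155), (156, 248, 149), (158, 248, 149), (160, 245, 153), (162, 148, 127), (164, 109, 82), (166, 106, 94), (168, 107, 138), (170, 118, 136), (172, 206, 142), (174, 244, 132), (176, 204, 140), (178, 150, 139), (180, 168, 132), (182, 248, 97), (184, 248, 98)]
[ -31.4 -238.4  236.6] [ 0.001  0.    -0.196]
```

Medium sits at (0.4941,0.3097), yaw 10°, centred on the coarse stone. Next, the fine stone.

```bash
python3 -m pendant '[[-4,-30,0,0,0,0],[-8,-70,0,0,0,-0.05],[-14,-115,0,0,0,-0.1],[-20,-160,20,0,0,-0.15],[-26,-200,60,0,0,-0.196],[-31,-230,110,0,0,-0.196],[-31.5,-238.5,160,0,0,-0.196],[-31.5,-238.5,200,0,0,-0.196],[-31.5,-238.5,225,0,0,-0.196],[-31.5,-238.5,236,0,0,-0.196],[-31.5,-238.5,246,0,0,-0.196],[-31.5,-238.5,246,0,0,-0.196]]'
python3 - <<'E'
from h import *
go([.640,.0932,-.0045],-158.8)
E
```

```text
time_s: 34.67
tcp_pos: [0.6412, 0.0938, 0.0117]
eef_rot: [179.9, 0.1, -158.8]
contact_force: [-0.3, -0.3, -0.6]
gripper_width: 0.0615
gripper_force: 0.0
[ 1.4 -0.2 16.2] [0.002 0.002 0.001]
```

```bash
python3 -m pendant '[[1,0,5,0,0,0],[1,0,10,0,0,0],[1,0,14,0,0,0],[1,0,16,0,0,0],[1,0,16,0,0,0]]';python3 -m pendant '[[0,0,0,0,0,0],[0,0,0,0,0,0],[0,0,0,0,0,0],[0,0,0,0,0,0]]' 36 30; python3 -m pendant '[[0,0,-10,0,0,0],[0,0,-40,0,0,0],[0,0,-80,0,0,0],[0,0,-120,0,0,0],[0,0,-150,0,0,0],[0,0,-150,0,0,0]]'
python3 - <<'E'
from h import *
go([.4943,.3098,.11],-170)
E
```

```text
time_s: 35.3
tcp_pos: [0.6405, 0.0934, -0.0044]
eef_rot: [179.9, 0.1, -158.8]
contact_force: [-0.3, 0.5, -0.4]
gripper_width: 0.0617
gripper_force: 0.0
time_s: 35.8
tcp_pos: [0.6406, 0.0935, -0.0041]
eef_rot: [179.9, 0.1, -158.8]
contact_force: [0.7, 0.1, 0.6]
gripper_width: 0.0419
gripper_force: 30.0
time_s: 36.55
tcp_pos: [0.6417, 0.0936, 0.1492]
eef_rot: [179.9, 0.4, -158.8]
contact_force: [0.5, 0.1, -3.6]
gripper_width: 0.0417
gripper_force: 30.0
[ 59.3 254.9  39.2] [0.002 0.008 0.196]
```

```bash
python3 -m pendant '[[6,25,0,0,0,0],[16,65,0,0,0,0.03],[27,115,0,0,0,0.07],[38,165,0,0,0,0.11],[49,210,0,0,0,0.16],[56,240,10,0,0,0.196],[59,255,25,0,0,0.196],[59,255,39,0,0,0.196],[59,255,39,0,0,0.196],[59,255,39,0,0,0.196]]'
python3 - <<'E'
from h import *
go([.4943,.3098,.056],-170)
E
```

```text
time_s: 37.8
tcp_pos: [0.4936, 0.3088, 0.1071]
eef_rot: [179.9, 0.1, -170.1]
contact_force: [1.1, -0.5, -2.2]
gripper_width: 0.0418
gripper_force: 30.0
[-0.7  0.8 51.1] [ 0.002  0.002 -0.001]
```

```bash
python3 -m pendant '[[0,0,15,0,0,0],[0,0,32,0,0,0],[0,0,45,0,0,0],[0,0,51,0,0,0],[0,0,51,0,0,0],[0,0,51,0,0,0]]'
python3 - <<'E'
from h import *
go([.4943,.3098,.053],-170)
E
```

```text
time_s: 38.55
tcp_pos: [0.4934, 0.31, 0.0565]
eef_rot: [179.9, 0.2, -170.0]
contact_force: [0.9, 0.6, -2.3]
gripper_width: 0.0418
gripper_force: 30.0
[-0.9 -0.3  3.5] [0.002 0.003 0.   ]
```

```bash
python3 -m pendant '[[-1,0,1,0,0,0],[-1,0,2.5,0,0,0],[-1,0,3.5,0,0,0],[-1,0,3.5,0,0,0]]'; python3 -m pendant '[[0,0,0.5,0,0,0],[0,0,1,0,0,0],[0,0,1,0,0,0]]'
```

```text
time_s: 39.05
tcp_pos: [0.4941, 0.3098, 0.0526]
eef_rot: [179.9, 0.1, -170.0]
contact_force: [0.9, -0.1, -2.1]
gripper_width: 0.0411
gripper_force: 30.0
time_s: 39.42
tcp_pos: [0.4941, 0.3099, 0.0519]
eef_rot: [179.9, 0.1, -170.0]
contact_force: [-2.5, -0.6, 1.7]
gripper_width: 0.0415
gripper_force: 30.0
```

Fine landed. Release, back off, measure it, and get the way to the tin.

```bash
python3 -m pendant '[[0,0,-0.5,0,0,0],[0,0,-0.5,0,0,0],[0,0,-0.5,0,0,0],[0,0,-30,0,0,0],[0,0,-80,0,0,0],[-20,0,-130,0,0,0],[-50,0,-180,0,0,0],[-75,0,-205,0,0,0],[-75,0,-205,0,0,0],[-75,0,-205,0,0,0]]' 56
python3 - <<'E'
from h import *
im,c=shot("wrist","w11");h,s,v=cv2.split(cv2.cvtColor(im,cv2.COLOR_BGR2HSV))
k=big((s<50)&(v>170),(270,0,365,200));print("fine",rect(c,k,.074),cv2.boundingRect(k))
k=big((h>3)&(h<20)&(s>140)&(v>120),(270,0,365,200));print("med",rect(c,k,.056),cv2.boundingRect(k))
go([.52,-.002,.26],180)
E
```

```text
time_s: 40.67
tcp_pos: [0.5668, 0.3219, 0.2555]
eef_rot: [179.9, 0.0, -170.0]
contact_force: [-0.2, 0.5, -0.6]
gripper_width: 0.0558
gripper_force: 0.0
fine (array([0.4933, 0.3097], dtype=float32), np.float32(0.10914384), np.float32(0.041276876), np.float32(9.481296)) (296, 36, 45, 120)
med (array([0.4453, 0.2805], dtype=float32), np.float32(0.01974839), np.float32(0.004800794), np.float32(8.987686)) (294, 31, 6, 23)
[ 102.  -310.8   -5. ] [ 0.001 -0.     0.174]
```

```bash
python3 -m pendant '[[15,-50,0,0,0,0],[30,-100,0,0,0,0],[45,-150,0,0,0,0.05],[60,-200,0,0,0,0.1],[80,-250,0,0,0,0.174],[95,-295,-5,0,0,0.174],[102,-311,-5,0,0,0.174],[102,-311,-5,0,0,0.174],[102,-311,-5,0,0,0.174]]' 62
python3 - <<'E'
from h import *
im,c=shot("wrist","w12");h,s,v=cv2.split(cv2.cvtColor(im,cv2.COLOR_BGR2HSV));print(c[2])
K,A,o=c;q=K@(A.T@(np.array([.431,0,.022])-o));u,w=(q[:2]/q[2]).astype(int);print(u,w)
roi=(u-60,max(w-60,0),u+60,w+60)
m=(h>100)&(h<130)&(s>110);k=cv2.convexHull(big(m,roi));print("tin",rect(c,k,.022),rect(c,k,.011),cv2.boundingRect(k))
k=big((s<60)&(v>170),roi);print("disc",rect(c,k,.022))
kr=big(((h<8)|(h>172))&(s>120)&(v<200),(280,100,380,215));print("reel",rect(c,kr,.03),cv2.boundingRect(kr))
cv2.imwrite("pics/w12c.png",im)
E
```

```text
time_s: 41.85
tcp_pos: [0.521, -0.0009, 0.2604]
eef_rot: [179.9, 0.1, -179.9]
contact_force: [0.8, -0.4, -1.0]
gripper_width: 0.0616
gripper_force: 0.0
[ 0.453  -0.0014  0.4262]
317 84
tin (array([0.4302, 0.0015], dtype=float32), np.float32(0.04851022), np.float32(0.048152227), np.float32(-89.947266)) (array([0.4296, 0.0016], dtype=float32), np.float32(0.0498305), np.float32(0.0494627), np.float32(-89.947365)) (297, 60, 45, 47)
disc (array([0.431 , 0.0021], dtype=float32), np.float32(0.025334612), np.float32(0.025152689), np.float32(-89.95996))
reel (array([0.5507, 0.0011], dtype=float32), np.float32(0.027576208), np.float32(0.026840994), np.float32(0.007891061)) (307, 180, 24, 24)
```

View pics/w12c.png

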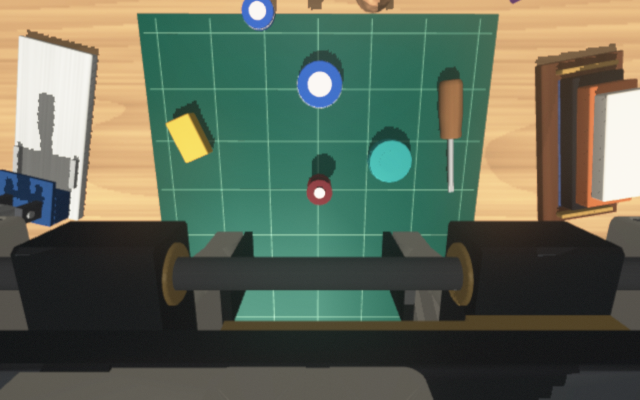

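The wrist view shows the larger blue tin at (320,84), alone; the small blue one is at (258,11), the turquoise one at (390,161), and the reel is untouched at (319,191). Grasp the tin.

```bash
python3 -m pendant '[[35,2,0,0,0,0],[70,2,20,0,0,0],[90,2.5,70,0,0,0],[90.5,2.5,120,0,0,0],[90.5,2.5,170,0,0,0],[90.5,2.5,215,0,0,0],[90.5,2.5,245,0,0,0],[90.5,2.5,258,0,0,0],[90.5,2.5,263,0,0,0],[90.5,2.5,263,0,0,0]]' 66
python3 - <<'E'
from h import *
go([.4305,.0015,-.003],180)
E
```

```text
time_s: 43.15
tcp_pos: [0.4312, 0.002, -0.0023]
eef_rot: [179.9, 0.1, -179.9]
contact_force: [-0.2, -0.4, 0.6]
gripper_width: 0.066
gripper_force: 0.0
[ 0.7 -0.5  0.7] [0.002 0.001 0.001]
```

```bash
python3 -m pendant '[[0,0,0,0,0,0],[0,0,0,0,0,0],[0,0,0,0,0,0],[0,0,0,0,0,0]]' 44 15; python3 -m pendant '[[0,0,-10,0,0,0],[0,0,-40,0,0,0],[0,0,-80,0,0,0],[0,0,-120,0,0,0],[0,0,-160,0,0,0],[0,0,-160,0,0,0]]'
python3 - <<'E'
from h import *
go([.4937,.3098,.13],-170)
E
```

```text
time_s: 43.65
tcp_pos: [0.4315, 0.0016, -0.0017]
eef_rot: [179.8, 0.2, -180.0]
contact_force: [-2.0, 2.1, 6.7]
gripper_width: 0.0497
gripper_force: 15.0
time_s: 44.4
tcp_pos: [0.4325, 0.0016, 0.1612]
eef_rot: [179.7, 0.5, -180.0]
contact_force: [0.4, 0.9, -0.9]
gripper_width: 0.0494
gripper_force: 15.0
[-61.1 308.   33.2] [ 0.004  0.008 -0.174]
```

```bash
python3 -m pendant '[[-6,30,0,0,0,0],[-15,75,0,0,0,0],[-25,125,0,0,0,-0.03],[-35,175,0,0,0,-0.07],[-45,225,0,0,0,-0.11],[-54,270,10,0,0,-0.15],[-60,300,20,0,0,-0.174],[-61,308,33,0,0,-0.174],[-61,308,33,0,0,-0.174],[-61,308,33,0,0,-0.174]]'
python3 - <<'E'
from h import *
go([.4937,.3098,.077],-170)
E
```

```text
time_s: 45.65
tcp_pos: [0.4915, 0.3081, 0.1257]
eef_rot: [179.9, 0.1, -170.0]
contact_force: [-0.1, 1.3, 0.0]
gripper_width: 0.0494
gripper_force: 15.0
[-2.4  1.2 48.7] [ 0.002  0.002 -0.001]
```

```bash
python3 -m pendant '[[-2.4,1,12,0,0,0],[-2.4,1,27,0,0,0],[-2.4,1,40,0,0,0],[-2.4,1,46,0,0,0],[-2.4,1,48,0,0,0],[-2.4,1,48,0,0,0]]'
python3 - <<'E'
from h import *
go([.4940,.3098,.074],-170)
E
```

```text
time_s: 46.4
tcp_pos: [0.4941, 0.3108, 0.0777]
eef_rot: [179.9, 0.1, -170.0]
contact_force: [-1.0, -0.1, 0.7]
gripper_width: 0.0495
gripper_force: 15.0
[ 0.3 -1.   3.7] [0.002 0.002 0.   ]
```

```bash
python3 -m pendant '[[-0.5,-1,2,0,0,0],[-0.5,-1,3.5,0,0,0],[-0.5,-1,3.5,0,0,0]]'; python3 -m pendant '[[0,0,0.5,0,0,0],[0,0,1,0,0,0],[0,0,1,0,0,0]]';  python3 -m pendant '[[0,0,0.5,0,0,0],[0,0,1,0,0,0],[0,0,1,0,0,0]]'
```

```text
time_s: 46.78
tcp_pos: [0.4946, 0.3097, 0.0741]
eef_rot: [179.9, 0.1, -170.0]
contact_force: [0.7, 0.7, -1.2]
gripper_width: 0.0497
gripper_force: 15.0
time_s: 47.15
tcp_pos: [0.4946, 0.3098, 0.0731]
eef_rot: [179.9, 0.1, -170.0]
contact_force: [-0.3, -0.7, -0.8]
gripper_width: 0.0498
gripper_force: 15.0
time_s: 47.52
tcp_pos: [0.4947, 0.3098, 0.0724]
eef_rot: [179.9, 0.1, -170.0]
contact_force: [-1.3, -0.3, 3.7]
gripper_width: 0.0496
gripper_force: 15.0
```

Landed at 0.0724, as expected. Release, back off and check.

```bash
python3 -m pendant '[[0,0,-0.5,0,0,0],[0,0,-0.5,0,0,0],[0,0,-0.5,0,0,0],[0,0,-15,0,0,0],[0,0,-50,0,0,0],[0,0,-100,0,0,0],[-30,0,-140,0,0,0],[-75,0,-185,0,0,0],[-75,0,-185,0,0,0],[-75,0,-185,0,0,0],[-75,0,-185,0,0,0]]' 70
python3 - <<'E'
from h import *
im,c=shot("wrist","w13");h,s,v=cv2.split(cv2.cvtColor(im,cv2.COLOR_BGR2HSV))
k=cv2.convexHull(big((h>100)&(h<130)&(s>110),(250,0,400,200)));print("tin",rect(c,k,.096),cv2.boundingRect(k))
k=big((s<60)&(v>170),(285,60,350,140));print("disc",rect(c,k,.096))
k=cv2.convexHull(np.vstack([q for q in cv2.findContours((((s<50)&(v>170))*255).astype(np.uint8)[:200,270:365].copy(),0,1)[0] if cv2.contourArea(q)>60])+[270,0]);print("fine",rect(c,k,.074))
a=im[:215,180:460]
im,_=shot("scene","s13");b=im[120:260,370:530];d=im[200:320,120:280]
cv2.imwrite("pics/f.png",np.hstack([cv2.resize(x,(260,240)) for x in(a,b,d)]))
E
```

```text
time_s: 48.9
tcp_pos: [0.5671, 0.3219, 0.2565]
eef_rot: [179.9, 0.0, -170.0]
contact_force: [0.5, 0.5, 0.0]
gripper_width: 0.0698
gripper_force: 0.0
tin (array([0.4937, 0.3094], dtype=float32), np.float32(0.047592476), np.float32(0.04652863), np.float32(-80.01542)) (291, 70, 54, 55)
disc (array([0.4943, 0.3095], dtype=float32), np.float32(0.026031919), np.float32(0.025879098), np.float32(-80.007545))
fine (array([0.4933, 0.3089], dtype=float32), np.float32(0.10839474), np.float32(0.042644173), np.float32(9.879445))
```

View pics/f.png

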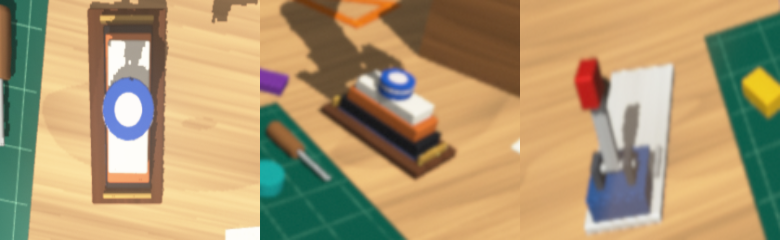

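The pictures show the four-layer stack centred in the cradle and the bar standing open. Handing in.

```bash
python3 -c "
from plant import r
print(r.close_job())"
```

```text
the job is handed in; nothing more can be done
None
```

The job is handed in at about 49 s of the 118 s allowed: the hold-down bar stands open, and the coarse, medium and fine stones and the tin are stacked in that order in the cradle, each within about 1 mm of centre by the wrist camera, with the reel untouched.

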